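# Tug the case lids and snap the loose catch

### The job

One of the three tool cases has not been latched properly. Work along the row from your left to your right, giving each lid a firm tug up by its handle; push home the catch of the one whose lid lifts until it snaps, leaving the catches that hold and everything else on the bench alone, with all three lids shut at the end.

Things in the scene. Friction and masses are not known exactly. Their poses are not given: they have to be found in the camera images.
- case_a: One of three identical small tool cases standing in a row across the bench (the letters say nothing of their order): blue plastic box 130 mm deep (its x), 150 mm wide (its y), 66 mm high, grey lid on top to 84 mm. Heavily loaded: it does not shift on the bench. Origin: centre of its underside on the bench; z up, -x is its front (towards the robot), +y its left seen from the robot.
- case_b: Another case, same as case_a.
- case_c: Another case, same as case_a.
- lid_a (a joint): Lid of case_a (0.2 kg), hinged 68 mm behind the case's centre and 66 mm up. 0 = shut, positive = front edge raised (rad); falls shut when let go. With its catch home, 12 N up on the handle raises it only 0.009 rad, springily (at most 0.03, however hard); otherwise it lifts with 3 N or so (plus the rub of the fingers on the bar), the handle going up and back round the hinge (at first 7 mm back per 10 mm up).
- handle_a (a point): Centre of the handle bar on that lid: a round dark steel bar 100 mm long along the case's y, 10 mm thick, held at its ends by two black feet, 76 mm apart inside; its centre is 112 mm above the bench with the lid shut, 28 mm above the lid's top, over the case's centre. Axes as the case's while the lid is shut.
- catch_a (a joint): Red snap catch, 40 mm wide and 54 mm tall, hanging from a pin at the middle of that lid's front (pin 72 mm in front of the case's centre, 74 mm above the bench). 0 = snapped home; positive = lower end swung out to the front (rad). Rubs lightly and stays where left. Pushing its lower end towards the case with 3 to 5 N makes it ride over the keeper (at about 0.25) and snap home; below 0.03 it is home.
- pad_a (a point): Middle of the outer face of the thumb pad at the catch's lower end, the place to push: face 40 mm wide, 12 mm high, standing 3 mm proud of the flat front of the catch above it. With the catch home it is 85 mm in front of the case's centre, 32 mm above the bench.
- lid_b (a joint): Lid of case_b, as lid_a.
- handle_b (a point): Handle of lid_b, as handle_a.
- catch_b (a joint): Catch of lid_b, as catch_a.
- pad_b (a point): Thumb pad of catch_b, as pad_a.
- lid_c (a joint): Lid of case_c, as lid_a.
- handle_c (a point): Handle of lid_c, as handle_a.
- catch_c (a joint): Catch of lid_c, as catch_a.
- pad_c (a point): Thumb pad of catch_c, as pad_a.
- tray_mid (a point): Bystander: red two-part lacquer tray 100 x 150 x 22 mm, lying flat. Point: its centre, 11 mm up.
- compound_jar_mid (a point): Bystander: white jar of green polishing compound, 80 mm across, 56 mm high. Point: its centre.
- mug_mid (a point): Bystander: small white mug, 64 mm across, 62 mm high, behind the cases. Point: its centre.
- hammer_grip (a point): Bystander: chasing hammer 220 mm long, lying. Point: on its handle.
- brush_grip (a point): Bystander: bench brush 110 mm long, lying on the robot's side of the cases. Point: on its handle.
- bur_pot_mid (a point): Bystander: black pot of burs, 44 mm across, 37 mm high (burs to 59 mm), standing on the robot's side of the cases, between two of them. Point: its centre.

How it is judged:
By the outcome, as a careful person would: the job done as asked, in the order asked, and still so for the second after the job is handed in, with the robot touching nothing.
It also fails if it takes over 69 s, if anything falls off the work surface, if the arm or the gripper's body presses on something with over 40 N, if the wrist force passes 120 N, or if a joint passes its speed limit or range.

### The arm

A 6-joint arm with a two-finger parallel gripper is mounted at the origin on the work surface. World frame = base frame: x ahead of the robot, y to its left, z up, the work surface at z = 0. Lengths are in m, angles in rad, forces in N, time in s.
With the tool pointing down it reaches from about 0.35 to 0.8 m from the base axis. Payload 7.3 kg.
Tool frame: the origin (TCP) lies midway between the tips of the shut fingers; the grasp point (between the pads) lies 19 mm behind it; z points along the fingers, y is the line along which they close (so a half turn about z gives the same grasp; the last joint's range is limited). The gripper opens to 85 mm and grips with 20 to 120 N. Pads are 22 mm wide; open, the fingers measure 114 mm over their backs; the gripper's body (76 mm by 85 mm) begins 54 mm behind the grasp point. The pads swing forward as they close: fully open they stand 13 mm farther back than shut.
Start: joints at [1.032, 0.342, 1.524, -0, 1.275, -0.146], TCP at [0.201, 0.485, 0.209] pointing down, gripper open.
Joint ranges: [-2.53, 2.53], [-0.77, 2.02], [0.04, 2.7], [-1, 4.14], [0.28, 2.66], [-3.11, 3.11]. Speed limits (rad/s): [2.57, 2.57, 3.14, 3.14, 3.14, 3.14].

### API

Orientations are given as a unit quaternion [x, y, z, w].
In Python, from station import bot gives the robot as it stands.
- The arm moves only by the tool move_arm, never from a script. Its argument "rows" is a list that holds one entry, the list of rows, each a list of 4 numbers: the shift along the world's x, y, z each as a share of 10 cm, from -1 to 1, then the turn about the world's z as a share of 30 degrees, from -1 to 1. A call has 1 to 5 rows; each row is the pose to reach, as a shift and turn from the pose commanded when the call began; what a row does not reach only later rows make up. A row lasts 1/12 s, in which the tool goes at most 41.7 mm and 7.16 degrees, less where a joint would pass 70% of its speed; a pose out of reach is approached as far as the arm can. A call with a number of a shift or a turn outside -1 to 1 is refused whole. A call with a gripper value outside its range is refused whole. "grip" is the opening, from -1 (shut) to 1 (fully open), set as the call begins (left out, the last holds). The fingers move at their own pace and stop on an object; "newtons" is the grip in N (left out, the last holds). Time passes only in rows, so rows that repeat a pose let the fingers close. It gives the time, the measured TCP pose, the force, the opening and the grip force at its end, in the units of the state.
- bot.read_state(): the state, without advancing time (a new reading comes with each control period).
- bot.camera(name): name is "scene" or "top"; returns the picture (480x640x3 uint8, blue, green, red); there is no depth.
- bot.camera_model(name): a dict with "mtx" (3x3 intrinsics, pixels), "R" (3x3) and "t" (3): a world point X has camera coordinates R X + t. Camera axes: x right, y down, z forward; pixel columns grow to the right and rows downward; lengths in m; the calibration is good to about 2 mm. A picture is of the moment at which its call begins. camera_model takes no time and is no camera call.
- bot.close_job(): hands the job in; it is judged then, once.
The state is a dict: "clock": time; "joint_positions": joint angles; "dq": joint speeds; "joint_efforts": joint torques, N m; "eef_pos": TCP position; "orientation": TCP orientation; "force": force on the tool from outside, world axes, zero at the start; "ft_torque": the same for the moment, N m; "finger_gap": opening from 0.0 (shut) to 1.0 (fully open); "grip_force": force on a finger pad.
Only numpy, scipy, OpenCV 4.12 (cv2) and the standard library are available. Lean on these libraries where they do the work, as an engineer would, in place of code of your own. Each camera call takes 0.05 s, during which the arm holds its last target. There are 200 camera calls.

## Working session

There is one attempt and no reset: what is moved stays moved. The work goes in short steps, Python scripts to look and compute and a tool call to move; the robot and the scene stay as the last step left them, time stands still between calls to the robot, and variables do not carry over. Pictures are saved under pics/ and viewed, at most 10 in all, crops included, and the job is handed in when it is done.

Besides the shell and the picture viewer there is one more tool, called as name(argument=value, ...), one argument or row to a line, values as JSON. move_arm: Moves the arm, as the interface text tells. Its arguments: {"type":"object","properties":{"rows":{"type":"array"},"grip":{"type":"number"},"newtons":{"type":"number"}},"required":["rows"]}

```bash
mkdir -p pics; python3 - <<'E'
from station import bot
import cv2
for n in("scene","top"):
    cv2.imwrite(f"pics/{n}0.png",bot.camera(n)); m=bot.camera_model(n); print(n,m)
s=bot.read_state();print(s)
E
```

```text
scene {'mtx': array([[490.39215315,   0.        , 322.81174566],
       [  0.        , 490.39215315, 232.91416354],
       [  0.        ,   0.        ,   1.        ]]), 'R': array([[ 0.70954581,  0.70465724, -0.00170715],
       [ 0.59955756, -0.60498636, -0.52394869],
       [-0.37023704,  0.37074207, -0.85174812]]), 't': array([-0.36546957, -0.25523817,  1.68550851])}
top {'mtx': array([[469.94915221,   0.        , 326.52714482],
       [  0.        , 469.94915221, 236.78296232],
       [  0.        ,   0.        ,   1.        ]]), 'R': array([[-0.02176011, -0.99963214, -0.0161889 ],
       [-0.99657644,  0.02297977, -0.07941865],
       [ 0.07976145,  0.01440532, -0.99670989]]), 't': array([0.01739759, 0.52955047, 1.06080283])}
{'clock': 0.1, 'joint_positions': array([ 1.03200640e+00,  3.42644766e-01,  1.52493109e+00,  2.14808473e-05,
        1.27538842e+00, -1.46012715e-01]), 'dq': array([ 0.00072579, -0.00197441, -0.00249788,  0.00032009,  0.00046751,
        0.0007309 ]), 'joint_efforts': array([ 2.94462392e-03, -4.34446907e+01, -2.46492898e+01, -8.82903350e-05,
        4.50048785e-03, -5.86255695e-06]), 'eef_pos': array([0.20072496, 0.48469362, 0.20839642]), 'orientation': array([ 1.95131665e-01,  9.80776816e-01, -6.42553318e-04, -2.39938462e-04]), 'force': array([-0.41745544, -0.27412407,  0.7877864 ]), 'ft_torque': array([ 0.0135204 , -0.00652445,  0.01522414]), 'grip_force': 0.0, 'finger_gap': 0.997687873839689}
```

View pics/scene0.png

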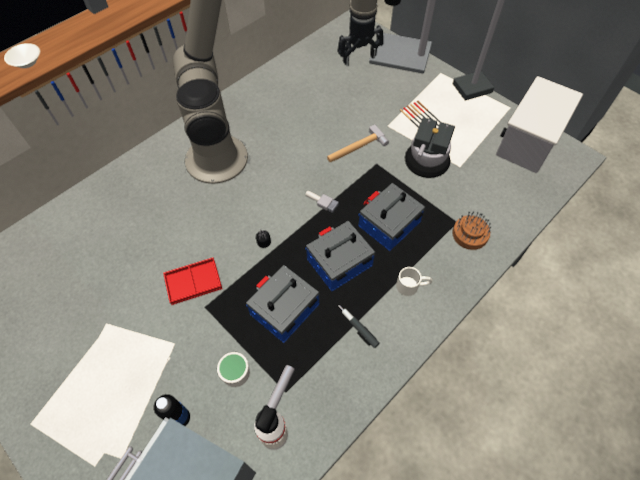

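View pics/top0.png

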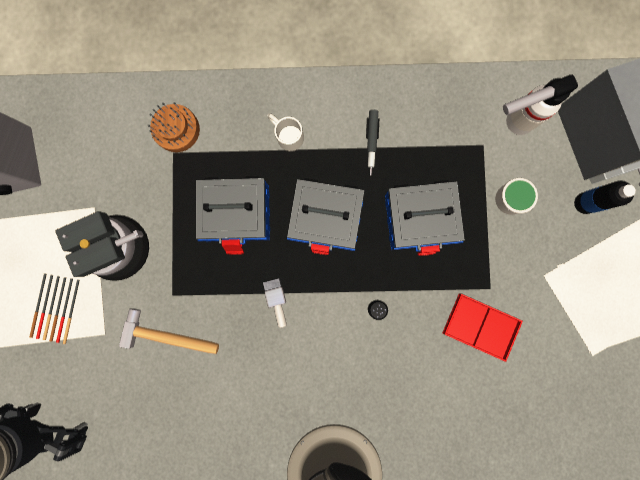

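The top view has left = robot's left. The cases have handles near (228,207), (326,211) and (430,212). I'll take an enlarged crop for yaw and catches.

```bash
python3 - <<'E'
import cv2
i=cv2.imread("pics/top0.png")[165:335,185:475]
cv2.imwrite("pics/c0.png",cv2.resize(i,None,fx=2.75,fy=2.75,interpolation=cv2.INTER_CUBIC))
E
```

```text
(no output)
```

View pics/c0.png

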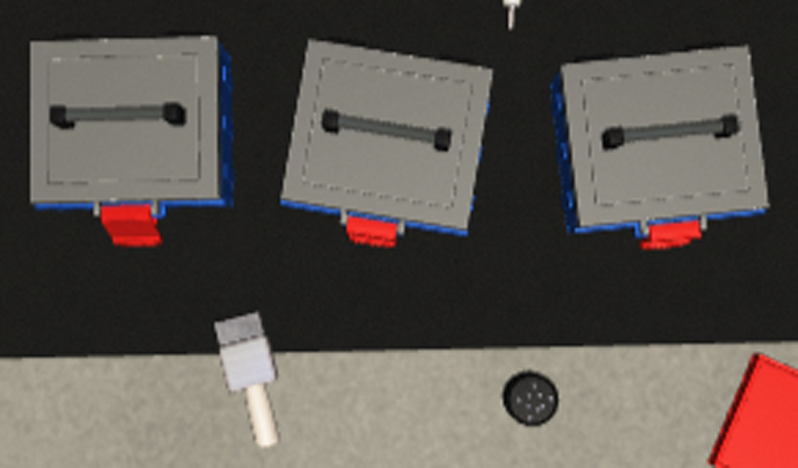

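The left catch seems to stand out further (red to crop (135,243)), while the middle and right look near home. The feet of the handles are legible, so I'll compute positions.

```bash
cat >h.py <<'E'
from station import bot
import numpy as np
def ray(n,px,z):
    m=bot.camera_model(n); d=np.linalg.inv(m["mtx"])@[px[0],px[1],1]; R,t=m["R"],m["t"]
    c=-R.T@t; d=R.T@d; return c+d*(z-c[2])/d[2]
E
python3 - <<'E'
from h import *
from scipy.spatial.transform import Rotation as R
f=lambda u,v:(185+u/2.75,165+v/2.75)
for a,b,lid in [((62,116),(176,113),[(31,41),(217,37),(219,202),(32,203)]),((330,121),(442,139),[(310,39),(493,69),(468,230),(281,200)]),((613,138),(729,125),[(561,65),(748,45),(768,207),(579,229)])]:
    A,B=ray("top",f(*a),.112),ray("top",f(*b),.112)
    L=np.array([ray("top",f(*p),.084) for p in lid])
    d=(L[0]+L[3]-L[1]-L[2]); print("handle",(A+B)/2,"len",np.linalg.norm(A-B),"yaw",np.degrees(np.arctan2(-(A-B)[0],(A-B)[1])),"lid",L.mean(0),np.degrees(np.arctan2(-d[0],d[1])))
for n,p,z in [("pot",(530,398),.03),("brush",(240,325),.01),("brushend",(268,442),.01),("padL",(132,240),.03),("padM",(370,242),.03),("padR",(668,244),.03)]: print(n,ray("top",f(*p),z))
s=bot.read_state(); print(R.from_quat(s["orientation"]).as_matrix().round(3))
E
```

```text
handle [0.59165781 0.21176745 0.112     ] len 0.08845921423965085 yaw 0.13422627595064648 lid [0.59107173 0.21355098 0.084     ] -0.600658150469427
handle [0.57465928 0.0056     0.112     ] len 0.08740731424005037 yaw -10.560999918756824 lid [0.57507809 0.00457727 0.084     ] -10.637879684808466
handle [ 0.56826141 -0.21302656  0.112     ] len 0.08940352034639676 yaw 5.0825930699222015 lid [ 0.56829166 -0.21307491  0.084     ] 5.0601657285499
pot [ 0.3617094  -0.10628931  0.03      ]
brush [0.42598671 0.13347613 0.01      ]
brushend [0.32829323 0.11128806 0.01      ]
padL [0.4985328  0.21985389 0.03      ]
padM [0.49242104 0.02210849 0.03      ]
padR [ 0.48523772 -0.22377922  0.03      ]
[[-0.924  0.383 -0.001]
 [ 0.383  0.924 -0.001]
 [ 0.    -0.001 -1.   ]]
```

move_arm(
  rows=[
    [[0.2,-0.2,0,-0.15],[0.4,-0.4,0,-0.3],[0.6,-0.6,0,-0.45],[0.8,-0.8,0,-0.6],[1,-1,0,-0.75]],
  ],
  grip=0.3,
  newtons=60,
)

```text
clock: 0.52
eef_pos: [0.3015, 0.3839, 0.2087]
orientation: [0.384, 0.923, -0.0, -0.0]
force: [-0.0, -0.0, -0.6]
finger_gap: 0.648
grip_force: 0.0
```

move_arm(
  rows=[
    [[0.2,-0.2,0,-0.15],[0.4,-0.4,0,-0.3],[0.6,-0.6,0,-0.45],[0.8,-0.8,0,-0.6],[1,-1,0,-0.75]],
  ],
)

```text
clock: 0.93
eef_pos: [0.4015, 0.2838, 0.2087]
orientation: [0.557, 0.83, -0.0, -0.0]
force: [-0.3, 0.1, -0.6]
finger_gap: 0.651
grip_force: 0.0
```

move_arm(
  rows=[
    [[0.2,-0.15,0,-0.15],[0.4,-0.3,0,-0.3],[0.6,-0.45,0,-0.45],[0.8,-0.6,0,-0.6],[1,-0.73,0,-0.75]],
  ],
)

```text
clock: 1.35
eef_pos: [0.5016, 0.2109, 0.2086]
orientation: [0.709, 0.706, -0.0, -0.0]
force: [0.0, -0.2, 0.4]
finger_gap: 0.649
grip_force: 0.0
```

move_arm(
  rows=[
    [[0.3,0,-0.1,0],[0.6,0,-0.3,0],[0.91,0,-0.5,0],[0.91,0,-0.6,0],[0.91,0,-0.6,0]],
  ],
)

```text
clock: 1.77
eef_pos: [0.5908, 0.2111, 0.1444]
orientation: [0.708, 0.707, -0.003, -0.002]
force: [-1.2, -0.2, 0.7]
finger_gap: 0.652
grip_force: 0.0
```

move_arm(
  rows=[
    [[0,0,-0.2,0],[0,0,-0.4,0],[0,0,-0.5,0],[0,0,-0.5,0],[0,0,-0.5,0]],
  ],
)

```text
clock: 2.18
eef_pos: [0.5916, 0.2123, 0.0999]
orientation: [0.707, 0.707, 0.0, 0.0]
force: [0.6, -0.6, 1.3]
finger_gap: 0.648
grip_force: 0.0
```

```bash
python3 - <<'E'
from station import bot
import cv2
s=bot.read_state(); print(s["eef_pos"],s["force"])
for n,(x,y,w,h) in {"scene":(225,160,220,190),"top":(185,140,130,130)}.items():
    i=bot.camera(n)[y:y+h,x:x+w]; cv2.imwrite(f"pics/{n}1.png",cv2.resize(i,None,fx=3,fy=3,interpolation=cv2.INTER_CUBIC))
E
```

```text
[0.59157312 0.21230305 0.09985983] [ 0.57687838 -0.61777138  1.3102544 ]
```

View pics/scene1.png

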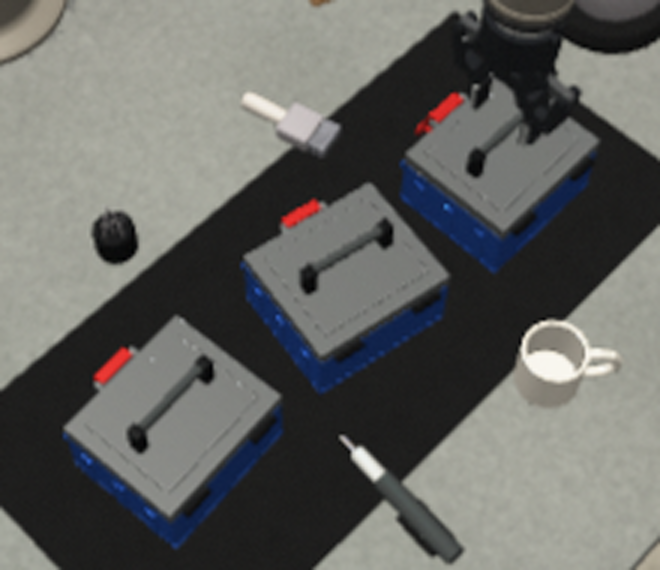

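The fingers straddle the left handle, at crop (515,130). I'll lower slightly and close.

move_arm(
  rows=[
    [[0,0,-0.05,0],[0,0,-0.05,0],[0,0,-0.05,0],[0,0,-0.05,0],[0,0,-0.05,0]],
  ],
  grip=-1,
)

```text
clock: 2.7
eef_pos: [0.5929, 0.2121, 0.0948]
orientation: [0.707, 0.707, 0.001, 0.001]
force: [-1.5, 0.3, 0.3]
finger_gap: 0.006
grip_force: 0.1
```

move_arm(
  rows=[
    [[0,0,0,0],[0,0,0,0],[0,0,0,0],[0,0,0,0]],
  ],
)

```text
clock: 3.03
eef_pos: [0.5927, 0.2121, 0.0946]
orientation: [0.707, 0.707, 0.001, 0.001]
force: [2.2, -0.2, 4.9]
finger_gap: -0.001
grip_force: 2.3
```

```bash
python3 - <<'E'
from station import bot
import cv2, numpy as np
a=bot.camera("scene")[140:240,345:445]; b=bot.camera("top")[160:260,180:280]
cv2.imwrite("pics/m2.png",cv2.resize(np.hstack([a,b]),None,fx=4,fy=4,interpolation=cv2.INTER_CUBIC))
E
```

```text
(no output)
```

View pics/m2.png

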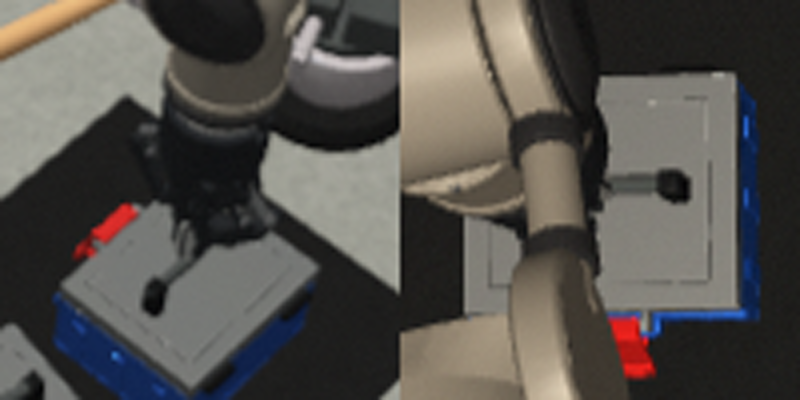

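The closed fingers sit at the handle, but the gap reads 0. I'll check the geometry by projecting into the scene view.

```bash
python3 - <<'E'
from h import *
import cv2
m=bot.camera_model("scene")
def pr(X):
    c=m["R"]@X+m["t"]; p=m["mtx"]@c; return (p[:2]/p[2]).round(1)
for n,X in dict(hc=(.5917,.2118,.112),hl=(.5917,.2558,.112),hr=(.5917,.1678,.112),tcp=(.5927,.2121,.0946)).items(): print(n,pr(np.array(X)))
s=bot.read_state(); print(s["eef_pos"],s["force"],s["finger_gap"],s["grip_force"])
i=cv2.imread("pics/scene0.png")[150:270,330:450]; j=bot.camera("scene")[150:270,330:450]
cv2.imwrite("pics/m3.png",cv2.resize(np.hstack([i,j]),None,fx=3.3,fy=3.3,interpolation=cv2.INTER_CUBIC))
E
```

```text
hc [391.6 203.4]
hl [401.2 194.8]
hr [381.8 212.2]
tcp [391.3 206.9]
[0.59263735 0.21209516 0.09461147] [ 3.29234605 -0.11825304  4.57409486] -0.0005503283408834355 2.6092294603586197
```

View pics/m3.png

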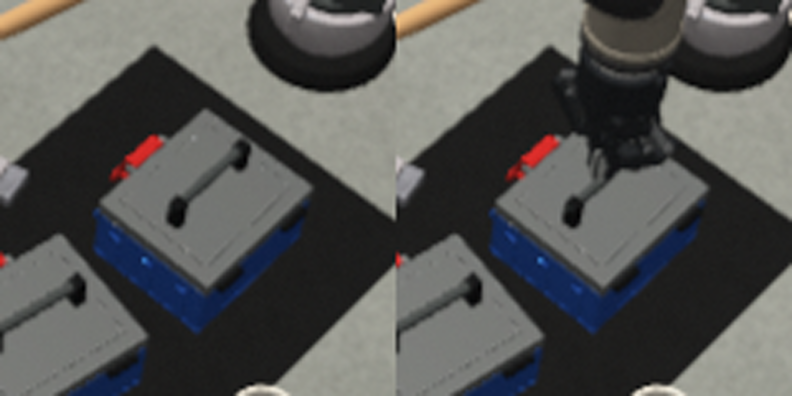

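move_arm(
  rows=[
    [[0,0,0.01,0],[0,0,0.02,0],[0,0,0.03,0],[0,0,0.03,0]],
  ],
)

```text
clock: 3.52
eef_pos: [0.5912, 0.212, 0.0965]
orientation: [0.707, 0.707, -0.001, -0.001]
force: [0.7, 0.6, 0.4]
finger_gap: -0.005
grip_force: 0.0
```

move_arm(
  rows=[
    [[0,0,0.02,0],[0,0,0.05,0],[0,0,0.08,0],[0,0,0.1,0],[0,0,0.1,0]],
  ],
)

```text
clock: 3.93
eef_pos: [0.5923, 0.2121, 0.1078]
orientation: [0.707, 0.707, 0.001, 0.0]
force: [-0.1, -0.4, 0.8]
finger_gap: -0.0
grip_force: 0.0
```

```bash
python3 - <<'E'
from h import *
import cv2
s=bot.read_state(); print(s["eef_pos"],s["force"],s["finger_gap"],s["grip_force"])
j=bot.camera("scene"); i=cv2.imread("pics/scene0.png")
cv2.imwrite("pics/m4.png",cv2.resize(j[170:240,350:430],None,fx=8,fy=8,interpolation=cv2.INTER_CUBIC))
E
```

```text
[0.59229664 0.21214814 0.10778674] [-0.13907493 -0.42663549  0.84995082] -0.00027401898156501374 0.0
```

View pics/m4.png

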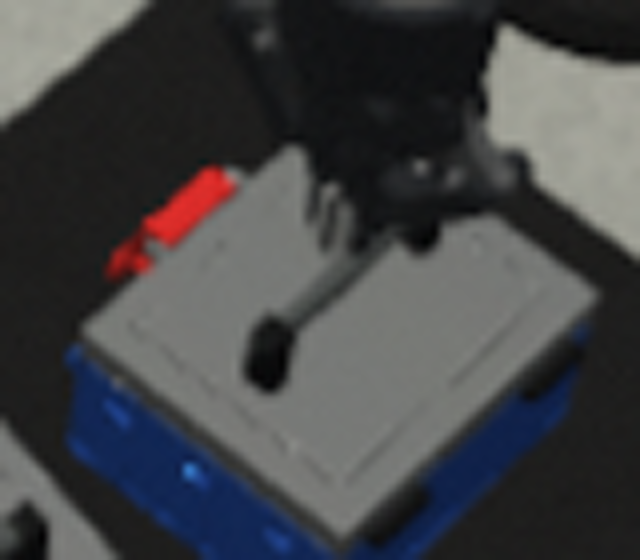

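The closed fingertips show up about 20 mm above where the TCP should project, and an upward force appeared on closing. So the fingers shut on top of the bar. I'll reopen, go lower and close again.

move_arm(
  rows=[
    [[0,0,0,0],[0,0,0,0],[0,0,0,0],[0,0,0,0],[0,0,0,0]],
  ],
  grip=0.3,
)

```text
clock: 4.4
eef_pos: [0.5919, 0.212, 0.1069]
orientation: [0.707, 0.707, -0.0, -0.0]
force: [-0.2, 0.3, 0.1]
finger_gap: 0.65
grip_force: 0.0
```

move_arm(
  rows=[
    [[0,0,-0.08,0],[0,0,-0.16,0],[0,0,-0.22,0],[0,0,-0.26,0],[0,0,-0.26,0]],
  ],
)

```text
clock: 4.82
eef_pos: [0.5911, 0.2118, 0.0793]
orientation: [0.707, 0.707, -0.001, -0.001]
force: [-0.6, -0.2, 0.4]
finger_gap: 0.645
grip_force: 0.0
```

move_arm(
  rows=[
    [[0,0,0,0],[0,0,0,0],[0,0,0,0],[0,0,0,0],[0,0,0,0]],
  ],
  grip=-1,
)

```text
clock: 5.23
eef_pos: [0.5956, 0.2121, 0.0819]
orientation: [0.707, 0.707, 0.003, 0.003]
force: [12.1, 0.6, -5.3]
finger_gap: 0.089
grip_force: 58.4
```

move_arm(
  rows=[
    [[0,0,0,0],[0,0,0,0],[0,0,0,0]],
  ],
)

```text
clock: 5.48
eef_pos: [0.5956, 0.2121, 0.0819]
orientation: [0.707, 0.707, 0.003, 0.003]
force: [11.2, 0.0, -5.4]
finger_gap: 0.086
grip_force: 58.4
```

Now gripped near the tips, with the bar about 5 mm further back. I'll regrip deeper.

move_arm(
  rows=[
    [[0,0,0,0],[0,0,0,0],[0.05,0,0,0],[0.05,0,-0.05,0],[0.05,0,-0.09,0]],
  ],
  grip=0,
)

```text
clock: 5.9
eef_pos: [0.5971, 0.2121, 0.0718]
orientation: [0.707, 0.707, 0.0, 0.0]
force: [-0.5, 0.6, 0.5]
finger_gap: 0.504
grip_force: 0.0
```

move_arm(
  rows=[
    [[0,0,0,0],[0,0,0,0],[0,0,0,0],[0,0,0,0],[0,0,0,0]],
  ],
  grip=-1,
)

```text
clock: 6.32
eef_pos: [0.5955, 0.212, 0.0718]
orientation: [0.707, 0.707, -0.001, -0.001]
force: [-5.4, 0.4, 0.4]
finger_gap: 0.091
grip_force: 58.4
```

move_arm(
  rows=[
    [[0,0,0,0],[0,0,0,0]],
  ],
)

```text
clock: 6.48
eef_pos: [0.5955, 0.212, 0.0718]
orientation: [0.707, 0.707, -0.001, -0.001]
force: [-5.0, -0.4, 1.5]
finger_gap: 0.093
grip_force: 58.4
```

move_arm(
  rows=[
    [[0,0,0.02,0],[0,0,0.04,0],[0.01,0,0.06,0],[0.01,0,0.06,0],[0.01,0,0.06,0]],
  ],
)

```text
clock: 6.9
eef_pos: [0.5991, 0.212, 0.0769]
orientation: [0.707, 0.707, 0.001, 0.001]
force: [6.8, 1.8, -12.3]
finger_gap: 0.092
grip_force: 58.4
```

move_arm(
  rows=[
    [[0.03,0,0.04,0],[0.05,0,0.07,0],[0.08,0,0.1,0],[0.08,0,0.1,0],[0.08,0,0.1,0]],
  ],
)

```text
clock: 7.32
eef_pos: [0.6067, 0.212, 0.0859]
orientation: [0.707, 0.707, 0.0, 0.0]
force: [7.1, 1.6, -17.0]
finger_gap: 0.098
grip_force: 58.4
```

```bash
python3 - <<'E'
from h import *
import cv2
i=cv2.imread("pics/scene0.png");j=bot.camera("scene"); f=lambda a:cv2.resize(a[160:260,340:435],None,fx=4,fy=4,interpolation=cv2.INTER_CUBIC)
cv2.imwrite("pics/m5.png",np.hstack([f(i),f(j)]))
E
```

```text
(no output)
```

View pics/m5.png

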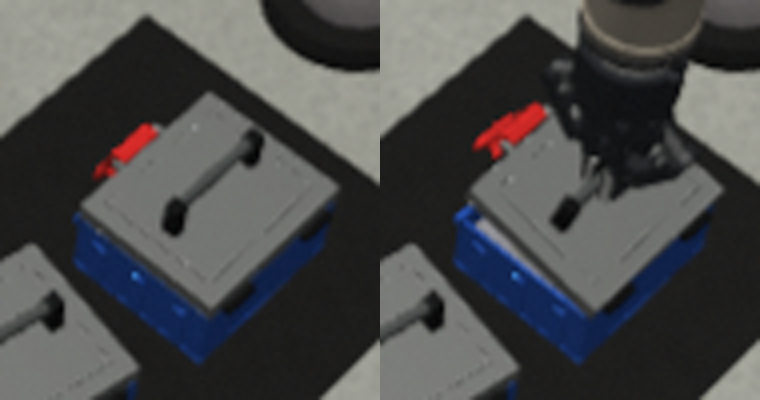

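The left lid clearly lifts (gap at crop (520,250)). I'll lower it shut and release.

move_arm(
  rows=[
    [[-0.03,0,-0.04,0],[-0.05,0,-0.08,0],[-0.07,0,-0.12,0],[-0.09,0,-0.16,0],[-0.09,0,-0.16,0]],
  ],
)

```text
clock: 7.78
eef_pos: [0.5959, 0.212, 0.0727]
orientation: [0.707, 0.707, -0.0, -0.0]
force: [-5.2, -1.3, 5.2]
finger_gap: 0.088
grip_force: 60.7
```

move_arm(
  rows=[
    [[0,0,0,0],[0,0,0,0],[0,0,0,0],[0,0,0.1,0],[0,0,0.3,0]],
  ],
  grip=0,
)

```text
clock: 8.2
eef_pos: [0.5955, 0.2116, 0.1005]
orientation: [0.707, 0.707, -0.002, -0.001]
force: [1.3, -0.4, 0.3]
finger_gap: 0.498
grip_force: 0.0
```

move_arm(
  rows=[
    [[0,0,0.3,0],[0,0,0.4,0],[-0.05,-0.35,0.4,-0.1],[-0.1,-0.7,0.4,-0.2],[-0.13,-1,0.4,-0.34]],
  ],
)

```text
clock: 8.62
eef_pos: [0.5836, 0.1108, 0.1428]
orientation: [0.768, 0.641, 0.0, 0.001]
force: [0.4, 0.5, 0.4]
finger_gap: 0.501
grip_force: 0.0
```

move_arm(
  rows=[
    [[0,-0.3,0,0],[0,-0.6,0,0],[0,-0.9,0,0],[0,-1,0,0],[0,-1,0,0]],
  ],
)

```text
clock: 9.03
eef_pos: [0.5842, 0.0096, 0.1424]
orientation: [0.768, 0.64, 0.0, 0.0]
force: [0.3, 0.1, -0.7]
finger_gap: 0.501
grip_force: 0.0
```

move_arm(
  rows=[
    [[-0.06,-0.045,0,0],[-0.06,-0.045,-0.3,0],[-0.06,-0.045,-0.6,0],[-0.06,-0.045,-0.7,0],[-0.06,-0.045,-0.7,0]],
  ],
)

```text
clock: 9.45
eef_pos: [0.5757, 0.0091, 0.0695]
orientation: [0.767, 0.642, -0.002, -0.002]
force: [-0.9, -0.5, -0.3]
finger_gap: 0.501
grip_force: 0.0
```

move_arm(
  rows=[
    [[0,0,0,0],[0,0,0,0],[0,0,0,0],[0,0,0,0],[0,0,0,0]],
  ],
  grip=-1,
)

```text
clock: 9.87
eef_pos: [0.5794, 0.0078, 0.0739]
orientation: [0.767, 0.641, 0.002, 0.001]
force: [1.3, 1.6, 7.0]
finger_gap: 0.097
grip_force: 58.7
```

move_arm(
  rows=[
    [[0,0,0,0],[0,0,0,0]],
  ],
)

```text
clock: 10.03
eef_pos: [0.5794, 0.0078, 0.0739]
orientation: [0.767, 0.641, 0.002, 0.001]
force: [0.4, 3.1, 5.7]
finger_gap: 0.088
grip_force: 58.7
```

move_arm(
  rows=[
    [[0,0,0.02,0],[0,0,0.05,0],[0,0,0.08,0],[0,0,0.08,0],[0,0,0.08,0]],
  ],
)

```text
clock: 10.45
eef_pos: [0.5801, 0.0076, 0.0758]
orientation: [0.767, 0.641, 0.001, 0.0]
force: [22.0, 0.8, -38.2]
finger_gap: 0.089
grip_force: 59.2
```

Holds at 38 N. Release and move to the right-hand case.

move_arm(
  rows=[
    [[0,0,-0.03,0],[0,0,-0.06,0],[0,0,-0.06,0]],
  ],
)

```text
clock: 10.7
eef_pos: [0.5793, 0.0078, 0.074]
orientation: [0.767, 0.641, 0.001, 0.001]
force: [6.1, 2.3, -6.3]
finger_gap: 0.091
grip_force: 62.7
```

move_arm(
  rows=[
    [[0,0,0,0],[0,0,0,0],[0,0,0,0],[0,0,0.2,0],[0,0,0.5,0]],
  ],
  grip=0,
)

```text
clock: 11.12
eef_pos: [0.5755, 0.0076, 0.1219]
orientation: [0.767, 0.641, -0.003, -0.003]
force: [0.2, 0.1, 0.2]
finger_gap: 0.5
grip_force: 0.0
```

move_arm(
  rows=[
    [[0,-0.1,0.15,0],[0,-0.4,0.2,0.1],[0,-0.7,0.2,0.2],[0,-1,0.2,0.35],[0,-1,0.2,0.52]],
  ],
)

```text
clock: 11.53
eef_pos: [0.5777, -0.0975, 0.1445]
orientation: [0.673, 0.74, -0.001, 0.001]
force: [-0.1, 0.3, -0.9]
finger_gap: 0.499
grip_force: 0.0
```

move_arm(
  rows=[
    [[0,-0.3,0,0],[-0.03,-0.6,0,0],[-0.06,-0.9,0,0],[-0.06,-1,0,0],[-0.06,-1,0,0]],
  ],
)

```text
clock: 11.95
eef_pos: [0.5714, -0.195, 0.144]
orientation: [0.674, 0.738, -0.0, 0.0]
force: [0.3, 0.4, 0.4]
finger_gap: 0.501
grip_force: 0.0
```

move_arm(
  rows=[
    [[0,-0.2,0,0],[0,-0.2,0,0],[0,-0.2,0,0]],
  ],
)

```text
clock: 12.2
eef_pos: [0.5719, -0.2116, 0.144]
orientation: [0.673, 0.739, 0.0, -0.0]
force: [0.2, 0.8, 0.5]
finger_gap: 0.5
grip_force: 0.0
```

move_arm(
  rows=[
    [[0,0,-0.2,0],[0,0,-0.4,0],[0,0,-0.6,0],[0,0,-0.69,0],[0,0,-0.69,0]],
  ],
)

```text
clock: 12.62
eef_pos: [0.5707, -0.2103, 0.0728]
orientation: [0.673, 0.74, -0.0, -0.002]
force: [-0.2, 1.0, -0.0]
finger_gap: 0.497
grip_force: 0.0
```

move_arm(
  rows=[
    [[0,0,0,0],[0,0,0,0],[0,0,0,0],[0,0,0,0],[0,0,0,0]],
  ],
  grip=-1,
)

```text
clock: 13.03
eef_pos: [0.5723, -0.2126, 0.0766]
orientation: [0.673, 0.74, 0.0, 0.001]
force: [-2.1, 1.0, 6.3]
finger_gap: 0.091
grip_force: 58.8
```

move_arm(
  rows=[
    [[0,0,0.02,0],[0,0,0.04,0],[0,0,0.06,0],[0,0,0.06,0],[0,0,0.06,0]],
  ],
)

```text
clock: 13.45
eef_pos: [0.5728, -0.2124, 0.0779]
orientation: [0.673, 0.739, 0.001, -0.0]
force: [11.1, -2.4, -24.2]
finger_gap: 0.088
grip_force: 58.8
```

All three tugged: only the left one lifts. Release, and go to the front of the left case with fingers turned 90°.

move_arm(
  rows=[
    [[0,0,-0.03,0],[0,0,-0.05,0],[0,0,-0.05,0]],
  ],
)

```text
clock: 13.7
eef_pos: [0.5723, -0.2125, 0.0767]
orientation: [0.673, 0.74, 0.0, 0.0]
force: [0.5, 0.4, 0.7]
finger_gap: 0.087
grip_force: 61.4
```

move_arm(
  rows=[
    [[0,0,0,0],[0,0,0,0],[0,0,0,0],[0,0,0.2,0],[0,0,0.5,0]],
  ],
  grip=0,
)

```text
clock: 14.12
eef_pos: [0.57, -0.2116, 0.1237]
orientation: [0.673, 0.74, -0.001, -0.003]
force: [0.9, 0.4, -0.4]
finger_gap: 0.498
grip_force: 0.0
```

move_arm(
  rows=[
    [[0,0,0.2,0],[-0.1,0.2,0.4,0.2],[-0.2,0.4,0.4,0.4],[-0.3,0.7,0.4,0.6],[-0.4,1,0.4,0.8]],
  ],
)

```text
clock: 14.53
eef_pos: [0.5315, -0.112, 0.1666]
orientation: [0.503, 0.864, 0.0, 0.001]
force: [0.7, 0.7, 0.2]
finger_gap: 0.501
grip_force: 0.0
```

move_arm(
  rows=[
    [[-0.1,0.2,0,0.2],[-0.2,0.4,0,0.4],[-0.3,0.6,0,0.6],[-0.4,0.8,0,0.8],[-0.5,1,0,1]],
  ],
  grip=-1,
)

```text
clock: 14.95
eef_pos: [0.4813, -0.0116, 0.1663]
orientation: [0.261, 0.965, 0.0, 0.0]
force: [0.5, 0.9, -0.1]
finger_gap: 0.004
grip_force: 0.0
```

move_arm(
  rows=[
    [[-0.05,0.2,0,0.2],[-0.1,0.4,0,0.4],[-0.15,0.6,0,0.6],[-0.2,0.8,0,0.8],[-0.27,1,0,1]],
  ],
)

```text
clock: 15.37
eef_pos: [0.4549, 0.0884, 0.1664]
orientation: [0.003, 1.0, 0.0, 0.0]
force: [1.1, 0.4, 0.8]
finger_gap: -0.003
grip_force: 0.0
```

move_arm(
  rows=[
    [[0,0.3,0,0.03],[0,0.6,0,0.03],[0,0.9,0,0.03],[0,1,0,0.03],[0,1,0,0.03]],
  ],
)

```text
clock: 15.78
eef_pos: [0.4547, 0.1894, 0.1661]
orientation: [-0.004, 1.0, 0.0, 0.0]
force: [-0.4, 0.0, 0.8]
finger_gap: 0.0
grip_force: 0.0
```

move_arm(
  rows=[
    [[0,0.15,0,0],[0,0.23,-0.2,0],[0,0.23,-0.5,0],[0,0.23,-0.8,0],[0,0.23,-1,0]],
  ],
)

```text
clock: 16.2
eef_pos: [0.454, 0.209, 0.064]
orientation: [-0.002, 1.0, -0.001, -0.001]
force: [-0.5, -0.5, 0.0]
finger_gap: 0.002
grip_force: 0.0
```

move_arm(
  rows=[
    [[0,0,-0.2,0],[0,0,-0.4,0],[0,0,-0.5,0],[0,0,-0.5,0],[0,0,-0.5,0]],
  ],
)

```text
clock: 16.62
eef_pos: [0.4552, 0.2099, 0.0162]
orientation: [-0.002, 1.0, -0.0, -0.0]
force: [-0.3, 0.2, 0.4]
finger_gap: -0.002
grip_force: 0.0
```

```bash
python3 - <<'E'
from h import *
import cv2
s=bot.read_state();print(s["eef_pos"],s["force"])
f=lambda a:cv2.resize(a,None,fx=4,fy=4,interpolation=cv2.INTER_CUBIC)
cv2.imwrite("pics/m6.png",np.hstack([f(bot.camera("scene")[145:245,335:435]),f(bot.camera("top")[180:280,180:280])]))
E
```

```text
[0.45517425 0.20987777 0.01623926] [-0.29057967  0.17919583  0.35639487]
```

View pics/m6.png

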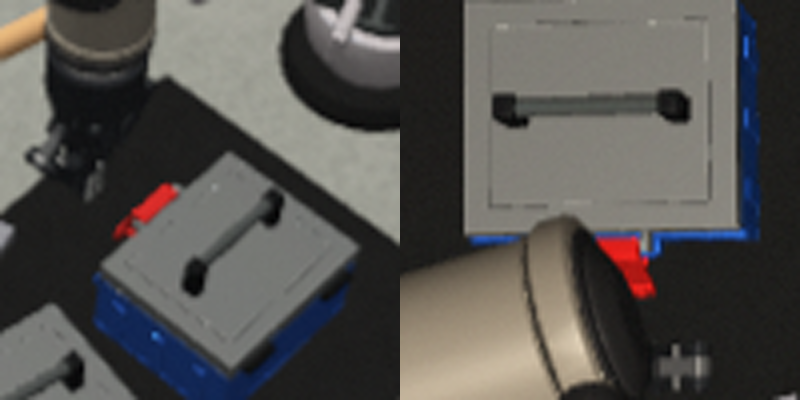

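The fingertips, at scene crop (93,190), again sit about 20 mm above the nominal TCP. So I'll go a little lower and then push in small steps, watching the force.

move_arm(
  rows=[
    [[0,0.03,-0.03,0],[0,0.03,-0.06,0],[0,0.03,-0.1,0],[0,0.03,-0.1,0]],
  ],
)

```text
clock: 17.05
eef_pos: [0.4546, 0.2135, 0.0056]
orientation: [-0.003, 1.0, -0.0, -0.0]
force: [1.3, -0.2, 0.3]
finger_gap: 0.001
grip_force: 0.0
```

move_arm(
  rows=[
    [[0.05,0,0,0],[0.1,0,0,0],[0.15,0,0,0],[0.2,0,0,0],[0.22,0,0,0]],
  ],
)

```text
clock: 17.47
eef_pos: [0.4782, 0.2136, 0.0061]
orientation: [-0.002, 1.0, 0.0, 0.001]
force: [-0.3, -0.8, -0.2]
finger_gap: 0.0
grip_force: 0.0
```

move_arm(
  rows=[
    [[0.02,0,0,0],[0.04,0,0,0],[0.06,0,0,0],[0.08,0,0,0],[0.08,0,0,0]],
  ],
)

```text
clock: 17.88
eef_pos: [0.4853, 0.2136, 0.0061]
orientation: [-0.003, 1.0, 0.0, 0.0]
force: [-0.5, 0.2, 0.1]
finger_gap: 0.0
grip_force: 0.0
```

move_arm(
  rows=[
    [[0.02,0,0,0],[0.04,0,0,0],[0.06,0,0,0],[0.08,0,0,0],[0.08,0,0,0]],
  ],
)

```text
clock: 18.3
eef_pos: [0.49, 0.2133, 0.0046]
orientation: [-0.003, 1.0, -0.0, -0.003]
force: [-6.4, 1.8, -4.4]
finger_gap: -0.001
grip_force: 2.9
```

move_arm(
  rows=[
    [[0.01,0,0,0],[0.02,0,0,0],[0.03,0,0,0],[0.04,0,0,0],[0.04,0,0,0]],
  ],
)

```text
clock: 18.72
eef_pos: [0.497, 0.2135, 0.0058]
orientation: [-0.003, 1.0, -0.0, -0.0]
force: [-1.4, -0.5, -1.2]
finger_gap: -0.002
grip_force: 0.6
```

move_arm(
  rows=[
    [[0.02,0,0,0],[0.04,0,0,0],[0.05,0,0,0],[0.05,0,0,0]],
  ],
)

```text
clock: 19.05
eef_pos: [0.4993, 0.2133, 0.0057]
orientation: [-0.003, 1.0, -0.0, -0.003]
force: [-11.5, -0.1, 3.0]
finger_gap: -0.003
grip_force: 0.0
```

Firm stop exactly at the home pad position. Back off, rise, and verify.

move_arm(
  rows=[
    [[-0.2,0,0,0],[-0.4,0,0,0],[-0.6,0,0,0],[-0.6,0,0.3,0],[-0.6,0,0.6,0]],
  ],
)

```text
clock: 19.47
eef_pos: [0.4407, 0.2133, 0.0661]
orientation: [-0.003, 1.0, -0.0, -0.001]
force: [1.4, 0.8, 0.4]
finger_gap: 0.002
grip_force: 0.0
```

move_arm(
  rows=[
    [[0,0,0.3,0],[-0.2,0,0.6,0],[-0.4,0,0.9,0],[-0.7,0,1,0],[-0.9,0,1,0]],
  ],
)

```text
clock: 19.88
eef_pos: [0.3528, 0.2142, 0.1695]
orientation: [-0.002, 1.0, 0.001, 0.004]
force: [0.4, 0.3, -0.9]
finger_gap: 0.004
grip_force: 0.0
```

move_arm(
  rows=[
    [[0,0.3,0,0],[0,0.6,0,0],[0,0.9,0,0],[0,1,0,0],[0,1,0,0]],
  ],
)

```text
clock: 20.3
eef_pos: [0.3527, 0.3157, 0.1666]
orientation: [-0.004, 1.0, 0.001, 0.001]
force: [-0.4, -1.5, -0.1]
finger_gap: -0.002
grip_force: 0.0
```

```bash
python3 - <<'E'
from h import *
import cv2
i=bot.camera("top")[165:335,185:475]
cv2.imwrite("pics/m7.png",cv2.resize(i,None,fx=2.75,fy=2.75,interpolation=cv2.INTER_CUBIC))
E
```

```text
(no output)
```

View pics/m7.png

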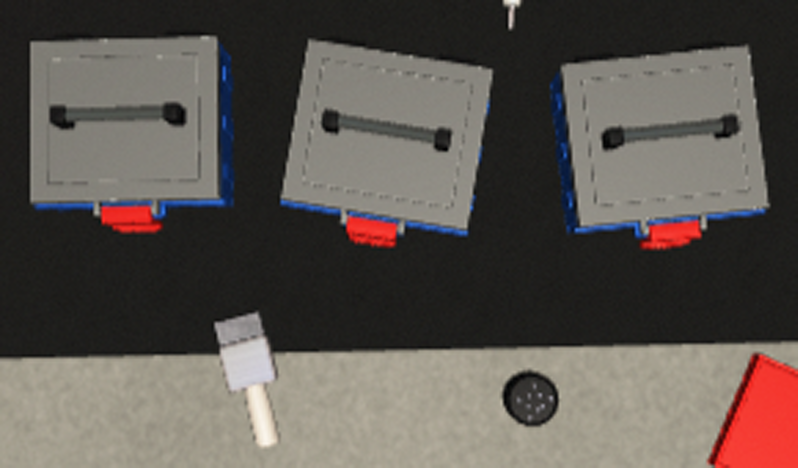

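The left catch now ends at crop row 231, where it was 244 before, and looks like the other two. All the lids are shut and nothing else has moved.

```bash
python3 -c "
from station import bot
print(bot.close_job())"
```

```text
the job is handed in; nothing more can be done
None
```

I tugged all three lids from left to right; only the left one lifted, so I pushed its catch home until it hit a firm stop, and the final picture shows all three lids shut with the bystanders in view unmoved (I didn't re-tug the left lid; job handed in at about 20 s).

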